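# Load the cup clamp and hold its guarded lever

## Robot

A 7-joint arm with a two-finger parallel gripper is mounted at the origin on a cart in front of the work surface, level with it; the furniture and walls round the work are solid. World frame = base frame: x ahead of the robot, y to its left, z up, the work surface at z = 0. Lengths are in m, angles in rad, forces in N, time in s.
With the tool pointing down it reaches from about 0.4 to 0.85 m from the base axis. Payload 4.5 kg.
Tool frame: the origin (TCP) lies midway between the tips of the shut fingers; the grasp point (between the pads) lies behind it (r.grip_point_offset is the z of the grasp point in the tool frame, in m); z points along the fingers, y is the line along which they close (so a half turn about z gives the same grasp; the last joint's range is limited). The gripper opens to 88 mm and grips with 3 to 60 N. Pads are 18 mm wide; open, the fingers measure 123 mm over their backs; the gripper's body (75 mm by 187 mm) begins 45 mm behind the grasp point.
Start: joints at [-1.111, 0.689, -0.195, 1.565, 0.157, 0.902, -0.215], TCP at [0.258, 0.569, 0.239] pointing down, gripper open.
Joint ranges: [-3.01, 3.01], [-0.46, 2.08], [-1.47, 1.51], [0.13, 2.56], [-1, 4.14], [0.04, 2.09], [-2.66, 2.66]. Speed limits (rad/s): [2.57, 2.57, 3.14, 3.14, 3.14, 3.14, 3.14].

## Interface

Orientations are given as a unit quaternion [x, y, z, w].
In Python, from plant import r, optics, workorder gives the robot as it stands.
- The arm moves only by the shell command python3 -m creep 'ROWS' [FORCE]. ROWS is JSON, a list of rows, each an object of numbers: "grip": the gripper command: -1 is shut, 1 is fully open, values between are in proportion; "tx", "ty", "tz": the shift along the tool's x, y, z in cm; "spin": the turn about the tool's z in degrees. In form: [{"grip": .., "tx": .., "ty": .., "tz": .., "spin": ..}, ...]. A call has 1 to 8 rows; each row shifts and turns the commanded pose from where the row before left it, along the tool's axes as they then stand; what a row does not reach is not made up. A row lasts 1/12 s, in which the tool goes at most 41.7 mm and 7.16 degrees, less where a joint would pass 70% of its speed; a pose out of reach is approached as far as the arm can. A call with a gripper value outside its range is refused whole. The fingers move at their own pace and stop on an object; FORCE is the grip in N (left out, the last holds). Time passes only in rows, so rows that do not move let the fingers close. It gives the time, the measured TCP pose, the force, the opening and the grip force at its end, in the units of the state.
- r.get_state(): the state, without advancing time (a new reading comes with each control period).
- optics.snapshot(name): name is "scene" or "top"; returns (picture, depth): 400x640x3 uint8, red, green, blue; 400x640 float32, m along the optical axis (not along the pixel's ray), 0 where there is no reading.
- optics.get_calibration(name): a dict with "fx", "fy", "cx", "cy" (pixels), "extrinsics" (4x4, takes a point from world to camera coordinates). Camera axes: x right, y down, z forward; pixel columns grow to the right and rows downward; lengths in m; the calibration is good to about 2 mm. A picture is of the moment at which its call begins. get_calibration takes no time and is no camera call.
- workorder.finish_job(): hands the job in; it is judged then, once.
The state is a dict: "clock": time; "q": joint angles; "qd": joint speeds; "joint_torque": joint torques, N m; "tool_pos": TCP position; "eef_rot": TCP orientation; "contact_force": force on the tool from outside, world axes, zero at the start; "moment": the same for the moment, N m; "opening": opening from 0.0 (shut) to 1.0 (fully open); "finger_force": force on a finger pad.
Only numpy, scipy, OpenCV 4.12 (cv2) and the standard library are available. Lean on these libraries where they do the work, as an engineer would, in place of code of your own. Each camera call takes 0.05 s, during which the arm holds its last target. There are 200 camera calls.

## Task

Take the red-lidded and the yellow-lidded cup that stand near the front edge of the worktop, before the cup clamp, and stand them upright on the two empty ring marks of the clamp, in either order, so that they make one neat side-by-side row with the white-lidded cup. Let go of them, then flip the red safety catch fully over to the left, and then pull the black lever handle towards the robot as far as it goes to clamp the row. The lever springs back, so finish while still holding it pulled; leave the slide box, the tape roll and the timer alone.

Things in the scene. Friction and masses are not known exactly. Their poses are not given: they have to be found in the camera images.
- clamp: Grey cup clamp fixed to the worktop, turned up to 0.15 rad. Origin on the worktop under the middle ring mark; x away from the robot, y to its left along the row, z up. Base plate 12 mm thick, x -60..+80, y -110..+280 mm. Aluminium lip in front of the row: inner face at x -38, top 27 mm high, y -113..+113. Lever and red catch at the left end.
- place_left (a point): Centre of the left blue ring mark (58 mm across) on the clamp plate, on the plate's surface 12 mm above the worktop; empty at the start. Axes as the clamp's. The marks are 70 mm apart along the clamp's y.
- place_middle (a point): Centre of the middle ring mark, as place_left; empty at the start.
- place_right (a point): Centre of the right ring mark (on the robot's right), as place_left; the white-lidded cup stands here at the start.
- cup_red: Loose specimen cup with a red screw lid (fixed), 63 mm across the lid, 74 mm high, body about 54 mm across at the foot and 60 mm under the lid, lid 61 to 74 mm above the foot, about 70 g. Stands upright on the worktop in front of the clamp. Origin: centre of the underside, z up.
- cup_yellow: Loose specimen cup with a yellow lid, same size as the red one, about 50 g. Origin: centre of the underside.
- cup_white: Loose specimen cup with a white lid, 59 mm across, 66 mm high, already standing on the right ring mark. Origin: centre of the underside.
- catch (a joint): Red safety catch, hinge along the clamp's x. 0: guarding, its 122 mm arm (12 x 12 mm) lies level to the right across the front of the lever shaft and blocks it, its thumb tab stands up. Grows to 1.45 rad (stop) as the tab is flipped to the left (clamp's +y) and the arm rises out of the way. Friction hinge (about 1.5 N at the tab), stays where left.
- catch_tab (a point): Point in the middle of the thumb tab's paddle, 53 mm from the hinge: the paddle is 24 mm (clamp's x) by 10 mm (clamp's y at the start) and ends 10 mm above this point, the narrow part (14 mm wide) is below it. Start height 151 mm. Turns with the catch.
- catch_hinge (a point): Point on the catch's hinge axis (axis along the clamp's x), fixed to the clamp 98 mm above the worktop; the tab swings about it. A post stands directly behind it, top 111 mm high, from 11 mm behind the hinge point.
- lever (a joint): Clamp lever, hinge along the clamp's y. 0: at rest, leaning 0.2 rad away from the robot. Grows to 0.75 rad (stop) as the handle is pulled towards the robot (clamp's -x). A spring drives it back to 0: about 1.5 N at the handle at rest, about 5 N at the stop. Until the catch is flipped it is blocked at about 0.1 rad (gives slightly).
- lever_grip (a point): Centre of the lever's black cross handle, a cylinder 22 mm across and 46 mm long lying along the clamp's y, on a 12 mm round shaft (a dark stop block sits on the shaft 98 mm high); 120 mm from the hinge, 163 mm above the worktop at rest and about 147 mm when pulled.
- lever_hinge (a point): Point on the lever's hinge axis (along the clamp's y), fixed to the clamp 45 mm above the worktop; the handle swings about it.
- slide_box: Bystander: loose blue slide box, 60 x 83 x 28 mm, lying on the right front of the worktop. Origin: underside. Leave alone.
- green_tape: Bystander: loose green tape roll, 52 mm across, 19 mm high, on the left. Origin: underside. Leave alone.
- timer: Bystander: loose dark bench timer, 59 x 55 x 92 mm, standing at the far right front. Origin: underside. Leave alone.
- clamp_bar (a joint): Clamp bar behind the row, travel in m. At 0 its front face is at the clamp's x +40 mm, height 30 to 46 mm, y -107..+107. The lever drives it, up to 17 mm towards the robot; it gently slides the cups against the lip.
Mind the look-alikes: they are no part of the job. What is shaped like the cup_white but blue is not meant.

How it is judged:
On the way, in this order (a step that is already met when the one before it is completed fails the run):
1. red and yellow cups stand upright, let go, on the two empty ring marks, beside the white cup; catch still guarding ((((x of cup_red in the frame of place_left between -0.014 and 0.014 m and y of cup_red in the frame of place_left between -0.012 and 0.012 m and z of cup_red in the frame of place_left between -0.006 and 0.006 m and angle between cup_red's own z axis and vertical below 0.12 rad) and (x of cup_yellow in the frame of place_middle between -0.014 and 0.014 m and y of cup_yellow in the frame of place_middle between -0.012 and 0.012 m and z of cup_yellow in the frame of place_middle between -0.006 and 0.006 m and angle between cup_yellow's own z axis and vertical below 0.12 rad)) or ((x of cup_red in the frame of place_middle between -0.014 and 0.014 m and y of cup_red in the frame of place_middle between -0.012 and 0.012 m and z of cup_red in the frame of place_middle between -0.006 and 0.006 m and angle between cup_red's own z axis and vertical below 0.12 rad) and (x of cup_yellow in the frame of place_left between -0.014 and 0.014 m and y of cup_yellow in the frame of place_left between -0.012 and 0.012 m and z of cup_yellow in the frame of place_left between -0.006 and 0.006 m and angle between cup_yellow's own z axis and vertical below 0.12 rad))) and x of cup_white in the frame of place_right between -0.014 and 0.014 m and y of cup_white in the frame of place_right between -0.012 and 0.012 m and z of cup_white in the frame of place_right between -0.006 and 0.006 m and angle between cup_white's own z axis and vertical below 0.12 rad and contact force between the fingers and cup_red below 0.1 N and contact force between the fingers and cup_yellow below 0.1 N and contact force between the fingers and cup_white below 0.1 N and linear speed of each of cup_red, cup_yellow, cup_white below 0.03 m/s and value of joint catch below 0.3 rad), for 0.2 s.
2. the safety catch is flipped over, the lever not yet pulled (value of joint catch above 1.15 rad and value of joint lever below 0.15 rad), for 0.1 s.
3. the lever is pulled home (value of joint lever above 0.62 rad), for 0.2 s.
At the end, for the whole second after the job is handed in: Fingers still hold the lever (over 1 N) beyond 0.62 of 0.75 rad; catch beyond 1.15 rad; the three cups upright (0.12 rad), at rest, untouched, one on each ring mark with white on the right: within 12 mm along the row, 14 mm across, 6 mm in height ((((x of cup_red in the frame of place_left between -0.014 and 0.014 m and y of cup_red in the frame of place_left between -0.012 and 0.012 m and z of cup_red in the frame of place_left between -0.006 and 0.006 m and angle between cup_red's own z axis and vertical below 0.12 rad) and (x of cup_yellow in the frame of place_middle between -0.014 and 0.014 m and y of cup_yellow in the frame of place_middle between -0.012 and 0.012 m and z of cup_yellow in the frame of place_middle between -0.006 and 0.006 m and angle between cup_yellow's own z axis and vertical below 0.12 rad)) or ((x of cup_red in the frame of place_middle between -0.014 and 0.014 m and y of cup_red in the frame of place_middle between -0.012 and 0.012 m and z of cup_red in the frame of place_middle between -0.006 and 0.006 m and angle between cup_red's own z axis and vertical below 0.12 rad) and (x of cup_yellow in the frame of place_left between -0.014 and 0.014 m and y of cup_yellow in the frame of place_left between -0.012 and 0.012 m and z of cup_yellow in the frame of place_left between -0.006 and 0.006 m and angle between cup_yellow's own z axis and vertical below 0.12 rad))) and x of cup_white in the frame of place_right between -0.014 and 0.014 m and y of cup_white in the frame of place_right between -0.012 and 0.012 m and z of cup_white in the frame of place_right between -0.006 and 0.006 m and angle between cup_white's own z axis and vertical below 0.12 rad and linear speed of each of cup_red, cup_yellow, cup_white below 0.03 m/s and contact force between the fingers and cup_red below 0.1 N and contact force between the fingers and cup_yellow below 0.1 N and contact force between the fingers and cup_white below 0.1 N and value of joint catch above 1.15 rad and value of joint lever above 0.62 rad and contact force between the fingers and clamp above 1 N); the arm keeps its last pose, push and grip.
It fails at once if a bystander (slide box, tape roll, timer) is shifted more than 25 mm (distance of any of slide_box, green_tape, timer from where it was at the start of the episode above 0.025 m).
It fails at once if a cup is tipped over (angle between any of cup_red, cup_yellow, cup_white's own z axis and vertical above 0.7 rad).
It also fails if it takes over 67 s, if anything falls off the work surface, if the arm or the gripper's body presses on something with over 40 N, if the wrist force passes 120 N, or if a joint passes its speed limit or range.

## Working session

There is one attempt and no reset: what is moved stays moved. The work goes in short steps, Python scripts to look and compute and a shell command to move; the robot and the scene stay as the last step left them, time stands still between calls to the robot, and variables do not carry over. Pictures are saved under pics/ and viewed, at most 12 in all, crops included, and the job is handed in when it is done.

```bash
mkdir -p pics; ls
python3 - <<'E'
from plant import r, optics, workorder
import cv2,numpy as np
s=r.get_state();print(s['clock'],s['tool_pos'],s['eef_rot'],s['opening'],r.grip_point_offset)
for n in ('scene','top'):
    p,d=optics.snapshot(n);cv2.imwrite(f'pics/{n}0.png',p[:,:,::-1]);np.savez(f'{n}0.npz',p=p,d=d)
    c=optics.get_calibration(n);E=np.array(c['extrinsics']);print(n,c['fx'],c['cx'],c['cy'],-E[:3,:3].T@E[:3,3],E[2,:3])
E
```

```text
pics
0.0 [0.25796404 0.56860565 0.23791524] [ 2.11249404e-01  9.77431778e-01 -8.93001163e-04 -1.08301853e-04] 0.9988210913825052 -0.0187
scene 433.9550363538335 312.8513321999133 200.92194027339386 [-0.44122684  0.74276601  0.74731146] [ 0.73243895 -0.5071819  -0.45420227]
top 376.5336022438039 325.8683964270092 197.62904540996195 [ 0.24796557 -0.0239201   1.58034321] [ 0.20981229  0.06555561 -0.97554152]
```

View pics/scene0.png

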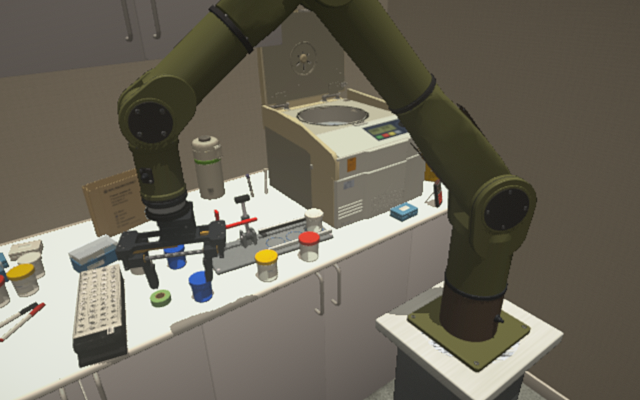

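View pics/top0.png

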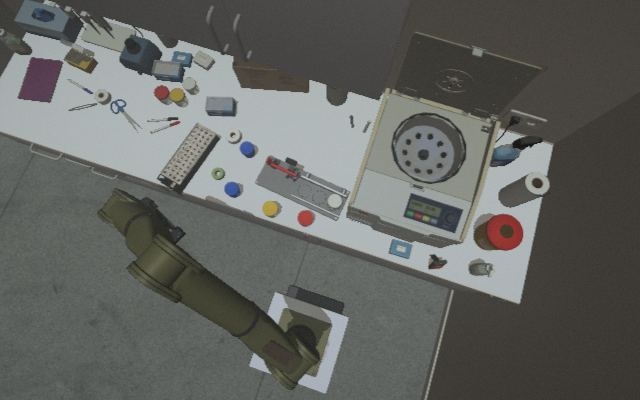

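Top view: yellow (271,209) and red (306,218) stand in front of the clamp, with the white cup at (334,201). The other red/yellow pair, at (162,92) and (177,96), is far left and away from the clamp, so those are look-alikes. The blue cups at (248,149) and (232,189) are not meant. I'll check this in enlarged crops.

```bash
cat > h.py <<'E'
import numpy as np,cv2
from plant import r,optics,workorder
C={n:optics.get_calibration(n) for n in('scene','top')}
def ray(n,u,v):
    c=C[n];E=np.array(c['extrinsics']);R=E[:3,:3]
    return -R.T@E[:3,3],R.T@np.array([(u-c['cx'])/c['fx'],(v-c['cy'])/c['fy'],1])
def onz(n,u,v,z):
    o,d=ray(n,u,v);return (o+d*(z-o[2])/d[2])
def proj(n,P):
    c=C[n];q=np.array(c['extrinsics'])@np.r_[P,1];return q[0]/q[2]*c['fx']+c['cx'],q[1]/q[2]*c['fy']+c['cy']
def cloud(n,d):
    c=C[n];E=np.array(c['extrinsics']);v,u=np.mgrid[:400,:640]
    X=np.stack([(u-c['cx'])/c['fx']*d,(v-c['cy'])/c['fy']*d,d],-1)-E[:3,3]
    return X@E[:3,:3]
def blobs(n,p,box,hs,smin=120,vmin=60,amin=15):
    x0,y0,x1,y1=box;h=cv2.cvtColor(p[y0:y1,x0:x1],cv2.COLOR_RGB2HSV).astype(int)
    m=((h[...,0]-hs[0])%180<=(hs[1]-hs[0])%180)&(h[...,1]>=smin)&(h[...,2]>=vmin)
    k,_,st,ce=cv2.connectedComponentsWithStats(m.astype(np.uint8))
    return [(ce[i]+[x0,y0],st[i,4],st[i,:4]+[x0,y0,0,0]) for i in range(1,k) if st[i,4]>=amin]
E
python3 - <<'E'
from h import *
S=np.load('scene0.npz');T=np.load('top0.npz')
a=cv2.resize(S['p'][175:290,185:345],None,fx=5,fy=5,interpolation=cv2.INTER_CUBIC)
cv2.imwrite('pics/c1.png',a[:,:,::-1])
a=cv2.resize(T['p'][140:240,240:360],None,fx=6,fy=6,interpolation=cv2.INTER_CUBIC)
cv2.imwrite('pics/c2.png',a[:,:,::-1])
for n,D,box in(('scene',S,(185,175,345,290)),('top',T,(240,140,360,240))):
    X=cloud(n,D['d'])
    for nm,hs in(('red',(170,8)),('yel',(18,32))):
        for c,ar,b in blobs(n,D['p'],box,hs): print(n,nm,c,ar,b,'onz.074',onz(n,*c,.074)[:2].round(4),'depth',X[int(c[1]),int(c[0])].round(3))
E
```

```text
scene red [216.42857143 214.64285714] 28 [215 210   4  10] onz.074 [0.7605 0.2942] depth [0.622 0.347 0.154]
scene red [241.1047619  222.17142857] 105 [225 218  32  10] onz.074 [0.6656 0.2531] depth [0.618 0.275 0.104]
scene red [308.64705882 237.95378151] 238 [299 231  21  15] onz.074 [0.4579 0.1391] depth [0.46  0.14  0.077]
scene yel [203.93103448 232.37931034] 29 [200 231   9   4] onz.074 [0.6797 0.3714] depth [0.25  0.515 0.334]
scene yel [265.82876712 256.75342466] 292 [255 249  23  16] onz.074 [0.4507 0.2876] depth [0.454 0.288 0.075]
top red [282.72972973 169.01351351] 74 [270 162  27  14] onz.074 [0.6314 0.2865] depth [0.622 0.283 0.107]
top red [304.86046512 217.77906977] 172 [298 211  15  15] onz.074 [0.4657 0.1318] depth [0.468 0.136 0.071]
top yel [269.75595238 208.29166667] 168 [263 201  15  15] onz.074 [0.4577 0.2802] depth [0.458 0.283 0.076]
```

View pics/c1.png

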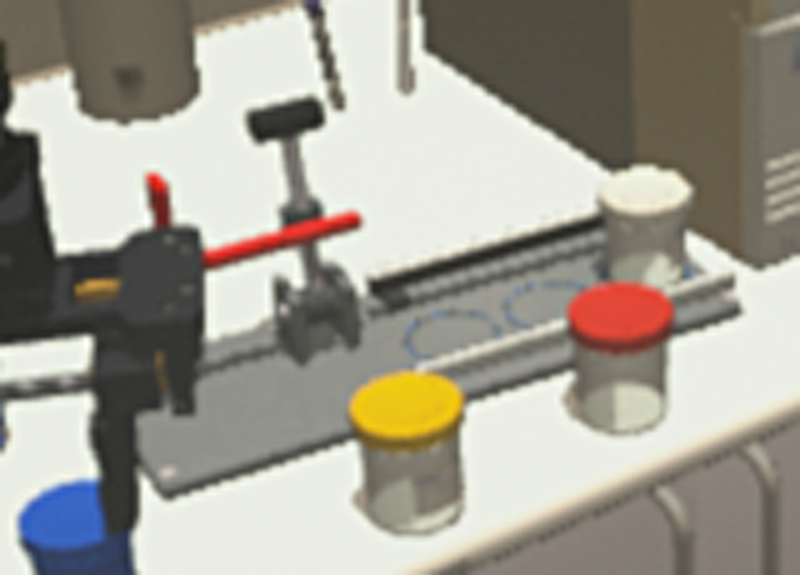

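View pics/c2.png

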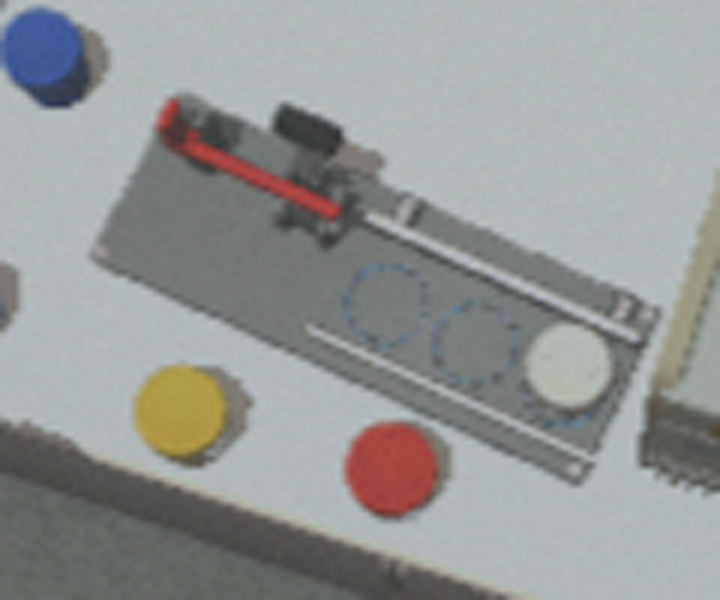

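Run:
```python
from h import *
S=np.load('scene0.npz');T=np.load('top0.npz')
def top(x,y):return (x+.5)/6+240-.5,(y+.5)/6+140-.5
def sc(x,y):return (x+.5)/5+185-.5,(y+.5)/5+175-.5
fl=onz('top',*top(97,258),.012);fr=onz('top',*top(580,483),.012);bl=onz('top',*top(182,93),.012)
print('corners',fl,fr,bl)
v=fl-fr;yaw=np.arctan2(-v[0],v[1]);print('len',np.linalg.norm(v),'yaw',yaw)
R=np.array([[np.cos(yaw),-np.sin(yaw)],[np.sin(yaw),np.cos(yaw)]])
for a,P in(((-.06,.28),fl),((-.06,-.11),fr),((.08,.28),bl)): print('origin',P[:2]-R@a)
print('front from scene FL',onz('scene',*sc(165,495),.012),'FR',onz('scene',*sc(738,310),.0))
# rings
for n,D,bx in(('top',T,[(294,181,314,200),(310,188,328,206)]),('scene',S,[(263,235,288,250),(284,229,304,243)])):
  for b in bx:
    h=cv2.cvtColor(D['p'][b[1]:b[3],b[0]:b[2]],cv2.COLOR_RGB2HSV);p=D['p'][b[1]:b[3],b[0]:b[2]].astype(int)
    m=(p[...,2]-p[...,0])>18
    ys,xs=np.nonzero(m);P=np.array([onz(n,x+b[0],y+b[1],.012)[:2] for x,y in zip(xs,ys)])
    A=np.c_[2*P,np.ones(len(P))];s=np.linalg.lstsq(A,(P**2).sum(1),rcond=None)[0]
    print(n,'ring',len(P),s[:2],'r',np.sqrt(s[2]+s[:2]@s[:2]))
for n,pts in(('top',[('grip',top(308,129),.163),('tab',top(170,110),.155),('armend',top(335,210),.098)]),('scene',[('grip',sc(287,118),.163),('tab',sc(157,185),.155),('armend',sc(357,219),.098)])):
  for nm,p,z in pts:
    w=onz(n,*p,z);print(n,nm,w)
print('white',onz('top',*top(569,364),.078))
```

```text
corners [0.55315863 0.38883882 0.012     ] [0.50699496 0.00946978 0.012     ] [0.68933347 0.37400503 0.012     ]
len 0.38216744285094323 yaw -0.12109006675936426
origin [0.57889686 0.10364145]
origin [0.57984299 0.11141665]
origin [0.57609684 0.10571886]
front from scene FL [0.54372917 0.39681458 0.012     ] FR [0.51626731 0.00740648 0.        ]
top ring 24 [0.58530777 0.176235  ] r 0.031907358847716845
top ring 10 [0.5796732  0.11723102] r 0.02863017708934044
scene ring 10 [0.58783379 0.17492014] r 0.03322379123054519
scene ring 7 [0.57640591 0.11300388] r 0.03273886909713461
top grip [0.64959165 0.24856718 0.163     ]
top tab [0.63546765 0.34116849 0.155     ]
top armend [0.6192505  0.22428931 0.098     ]
scene grip [0.64983462 0.24806218 0.163     ]
scene tab [0.63385966 0.34136569 0.155     ]
scene armend [0.61863052 0.2234194  0.098     ]
white [0.57166598 0.04045553 0.078     ]
```

Both crops confirm it: red (308,238) and yellow (266,257) in the scene view stand in front of the lip. The rings left and middle of the white cup are empty. First I'll spin the tool to align with the clamp, with tool y along clamp x.

```bash
cat >> h.py <<'E'
YAW=-.12;O=np.array([.579,.108])
from scipy.spatial.transform import Rotation as Ro
def cl(x,y): # clamp->world
    c,s=np.cos(YAW),np.sin(YAW);return O+[c*x-s*y,s*x+c*y]
def delta(P):
    s=r.get_state();R=Ro.from_quat(s['eef_rot']);d=R.inv().apply(np.array(P)-s['tool_pos'])*100
    h=np.arctan2(*R.as_matrix()[[1,0],1])
    print('delta cm tx ty tz',d.round(2),'spin deg',round(np.degrees(h-YAW),2),'tilt',R.as_matrix()[:,2].round(3),'t',round(s['clock'],2),'pos',s['tool_pos'].round(4),'F',np.round(s['contact_force'],1),'open',round(s['opening'],3),'ff',s['finger_force'])
E
python3 -m creep '[{"grip":1,"spin":7.1},{"grip":1,"spin":7.1},{"grip":1,"spin":7.1},{"grip":1,"spin":7.1},{"grip":1,"spin":7.1},{"grip":1,"spin":7.1},{"grip":1,"spin":7.1},{"grip":1,"spin":7.1}]' 20
python3 -m creep '[{"grip":1,"spin":7.1},{"grip":1,"spin":7.1},{"grip":1}]'
python3 -c "
from h import *
delta([.457,.281,.15])"
```

```text
delta cm tx ty tz [-30.01 -17.97   8.83] spin deg 72.49 tilt [-0.001 -0.002 -1.   ] t 0.1 pos [0.258  0.5687 0.238 ] F [ 0.7  0.  -0. ] open 0.997 ff 0.0$[0]: bad value
$[0]: bad value
```

```bash
python3 -m creep '[{"grip":1.0,"tx":0.0,"ty":0.0,"tz":0.0,"spin":7.1},{"grip":1.0,"tx":0.0,"ty":0.0,"tz":0.0,"spin":7.1}]' 20
```

```text
clock: 0.27
tool_pos: [0.2581, 0.5688, 0.2382]
eef_rot: [0.333, 0.943, -0.001, -0.0]
contact_force: [0.1, 0.1, -0.6]
opening: 1.0
finger_force: 0.0
```

```bash
python3 -m creep '[{"grip":0.98,"tx":0,"ty":0,"tz":0,"spin":7.1},{"grip":0.98,"tx":0,"ty":0,"tz":0,"spin":7.1}]' 20
```

```text
clock: 0.43
tool_pos: [0.258, 0.5689, 0.2383]
eef_rot: [0.447, 0.894, -0.0, -0.0]
contact_force: [0.5, -0.6, 0.9]
opening: 0.989
finger_force: 0.0
```

```bash
python3 -m creep '[{"grip":1,"tx":0,"ty":0,"tz":0,"spin":7.1},{"grip":1,"tx":0,"ty":0,"tz":0,"spin":7.1},{"grip":1,"tx":0,"ty":0,"tz":0,"spin":7.1},{"grip":1,"tx":0,"ty":0,"tz":0,"spin":7.1},{"grip":1,"tx":0,"ty":0,"tz":0,"spin":7.1},{"grip":1,"tx":0,"ty":0,"tz":0,"spin":7.1},{"grip":1,"tx":0,"ty":0,"tz":0,"spin":1.2}]' 20 >/dev/null
python3 -m creep '[{"grip":1,"tx":-2.5,"ty":1.5,"tz":0,"spin":0},{"grip":1,"tx":-2.5,"ty":1.5,"tz":0,"spin":0},{"grip":1,"tx":-2.5,"ty":1.5,"tz":0,"spin":0},{"grip":1,"tx":-2.5,"ty":1.5,"tz":0,"spin":0},{"grip":1,"tx":-2.5,"ty":1.5,"tz":0,"spin":0},{"grip":1,"tx":-2.5,"ty":1.5,"tz":0,"spin":0},{"grip":1,"tx":-2.5,"ty":1.5,"tz":0,"spin":0},{"grip":1,"tx":0,"ty":0,"tz":0,"spin":0}]'
python3 -c "
from h import *
delta([.457,.281,.15])"
```

```text
clock: 1.68
tool_pos: [0.3453, 0.3765, 0.2388]
eef_rot: [0.749, 0.663, -0.001, 0.002]
contact_force: [0.7, 0.3, -0.8]
opening: 1.003
finger_force: 0.0
delta cm tx ty tz [-8.08 12.23  8.94] spin deg -0.06 tilt [ 0.001 -0.005 -1.   ] t 1.68 pos [0.3453 0.3765 0.2388] F [ 0.7  0.3 -0.8] open 1.003 ff 0.0
```

```bash
python3 -m creep '[{"grip":1,"tx":-2,"ty":2,"tz":0,"spin":0},{"grip":1,"tx":-2,"ty":3,"tz":1,"spin":0},{"grip":1,"tx":-2,"ty":3,"tz":1.5,"spin":0},{"grip":1,"tx":-1.1,"ty":2.2,"tz":2,"spin":0},{"grip":1,"tx":-1,"ty":2,"tz":2.2,"spin":0},{"grip":1,"tx":0,"ty":0,"tz":2.2,"spin":0},{"grip":1,"tx":0,"ty":0,"tz":0,"spin":0}]' >/dev/null
python3 - <<'E'
from h import *
for n in ('scene','top'):
    p,d=optics.snapshot(n);np.savez(f'{n}1.npz',p=p,d=d)
    for nm,hs,P in(('yel',(18,32),[.457,.281,.074]),('red',(170,8),[.466,.133,.074])):
        u,v=map(int,proj(n,P))
        for c,a,b in blobs(n,p,(u-25,v-25,u+25,v+25),hs):print(n,nm,c,a,b,onz(n,*c,.074)[:2],onz(n,*c,.068)[:2])
    if n=='scene':
        u,v=map(int,proj(n,[.457,.281,.1]));cv2.imwrite('pics/s1.png',cv2.resize(p[v-70:v+50,u-80:u+80,::-1],None,fx=5,fy=5,interpolation=cv2.INTER_CUBIC));print(u,v)
delta([.457,.281,.05])
E
```

```text
scene yel [266.01023891 256.77133106] 293 [255 249  23  16] [0.4502918  0.28723404] [0.45823629 0.28317471]
scene red [308.63983051 237.88983051] 236 [299 231  21  15] [0.45823929 0.13892272] [0.4662546  0.13354176]
266 246
top yel [271.02419355 209.04032258] 124 [265 202  12  14] [0.45636901 0.27421481] [0.45719911 0.27540233]
top red [305.04191617 217.63473054] 167 [298 211  15  15] [0.46647207 0.13126411] [0.46734241 0.13188224]
delta cm tx ty tz [-0.78  0.48  9.93] spin deg 0.4 tilt [-0.002 -0.    -1.   ] t 2.37 pos [0.4533 0.2893 0.1493] F [-0.   0.4  0.6] open 1.002 ff 0.0
```

View pics/s1.png

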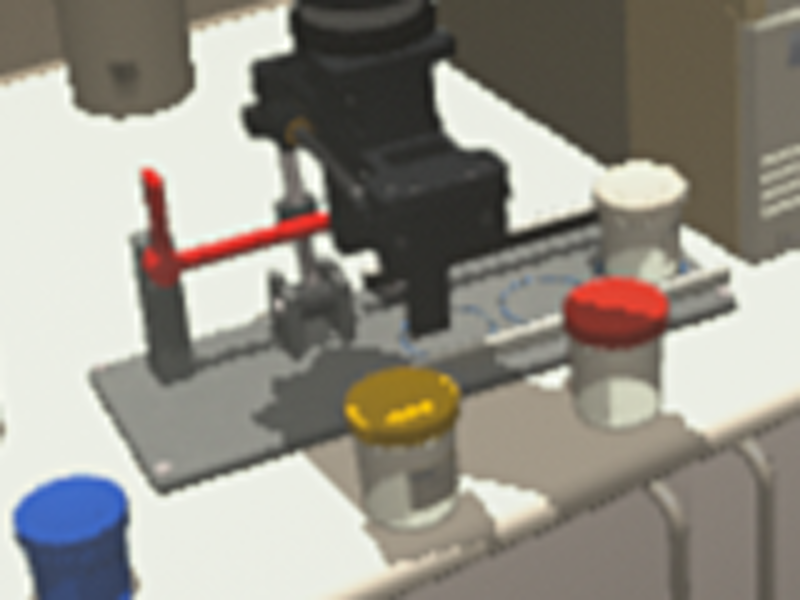

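The view shows the gripper squarely above the yellow lid (crop ~(400,400)), and the red cup clear at (615,310). The tab is upright at (153,190) and its hinge at (160,263). Descending to grasp.

```bash
python3 -m creep '[{"grip":1,"tx":-0.8,"ty":0.55,"tz":0,"spin":0},{"grip":1,"tx":0,"ty":0,"tz":2,"spin":0},{"grip":1,"tx":0,"ty":0,"tz":2,"spin":0},{"grip":1,"tx":0,"ty":0,"tz":2,"spin":0},{"grip":1,"tx":0,"ty":0,"tz":2,"spin":0},{"grip":1,"tx":0,"ty":0,"tz":1.75,"spin":0},{"grip":1,"tx":0,"ty":0,"tz":0,"spin":0}]' 12
python3 -m creep '[{"grip":-1,"tx":0,"ty":0,"tz":0,"spin":0},{"grip":-1,"tx":0,"ty":0,"tz":0,"spin":0},{"grip":-1,"tx":0,"ty":0,"tz":0,"spin":0},{"grip":-1,"tx":0,"ty":0,"tz":0,"spin":0},{"grip":-1,"tx":0,"ty":0,"tz":0,"spin":0},{"grip":-1,"tx":0,"ty":0,"tz":0,"spin":0}]' 12
python3 -c "
from h import *
P=cl(0,.07);print(P);delta([*P,.064])"
```

```text
clock: 2.95
tool_pos: [0.4578, 0.2802, 0.0511]
eef_rot: [0.746, 0.666, -0.001, -0.0]
contact_force: [0.3, 0.0, -0.7]
opening: 0.999
finger_force: 0.0
clock: 3.45
tool_pos: [0.4594, 0.2808, 0.0535]
eef_rot: [0.747, 0.665, 0.001, 0.0]
contact_force: [-0.1, -0.0, 6.5]
opening: 0.698
finger_force: 12.0
[0.58737985 0.1774966 ]
delta cm tx ty tz [-8.8  13.9  -1.04] spin deg 0.29 tilt [ 0.002  0.001 -1.   ] t 3.45 pos [0.4594 0.2808 0.0535] F [-0.1 -0.   6.5] open 0.698 ff 12.000867353997648
```

```bash
python3 -m creep '[{"grip":-1,"tx":0,"ty":0,"tz":-1,"spin":0},{"grip":-1,"tx":0,"ty":0,"tz":-2,"spin":0},{"grip":-1,"tx":0,"ty":0,"tz":-2,"spin":0},{"grip":-1,"tx":0,"ty":0,"tz":-2,"spin":0},{"grip":-1,"tx":0,"ty":0,"tz":0,"spin":0},{"grip":-1,"tx":0,"ty":0,"tz":0,"spin":0}]'
python3 - <<'E'
from h import *
p,d=optics.snapshot('scene')
delta([*cl(0,.07),.064]);u,v=map(int,proj('scene',r.get_state()['tool_pos']))
cv2.imwrite('pics/s2.png',cv2.resize(p[v-60:v+60,u-80:u+80,::-1],None,fx=5,fy=5,interpolation=cv2.INTER_CUBIC));print(u,v)
for c,a,b in blobs('scene',p,(u-25,v-25,u+25,v+25),(18,32)):print(c,a,b)
E
```

```text
clock: 3.95
tool_pos: [0.4594, 0.2806, 0.1236]
eef_rot: [0.747, 0.665, 0.001, 0.0]
contact_force: [-0.5, 1.3, -0.1]
opening: 0.702
finger_force: 12.0
delta cm tx ty tz [-8.74 13.96  5.86] spin deg 0.28 tilt [ 0.  0. -1.] t 4.0 pos [0.4587 0.2803 0.1226] F [ 0.8 -0.   0.8] open 0.702 ff 11.999932954060597
265 239
[258.83673469 236.27210884] 147 [252 229  15  14]
```

View pics/s2.png

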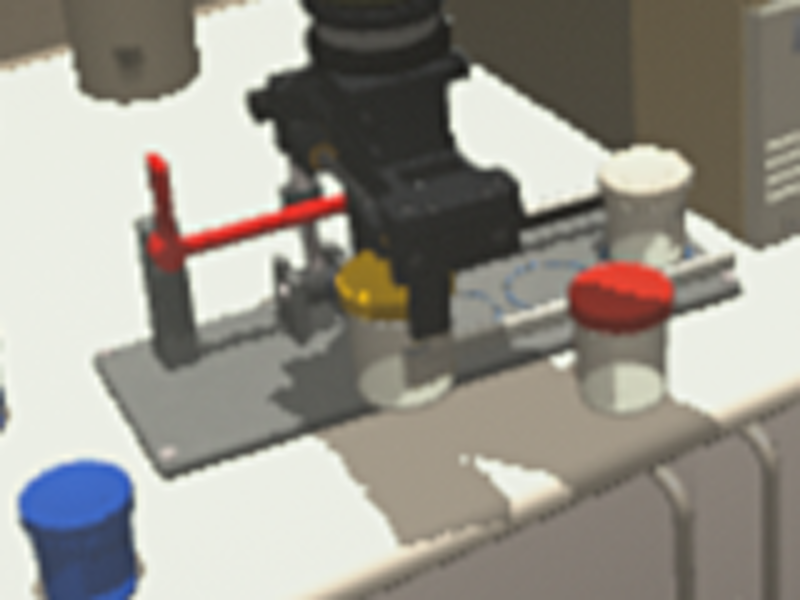

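The yellow cup is held upright and level by its lid (crop (400,300)). Carrying it to the left ring.

```bash
python3 -m creep '[{"grip":-1,"tx":-1,"ty":0,"tz":0,"spin":0},{"grip":-1,"tx":-2,"ty":0,"tz":0,"spin":0},{"grip":-1,"tx":-2,"ty":0,"tz":0,"spin":0},{"grip":-1,"tx":-2,"ty":1,"tz":0,"spin":0},{"grip":-1,"tx":-1.7,"ty":2,"tz":0,"spin":-0.3},{"grip":-1,"tx":0,"ty":2,"tz":0,"spin":0},{"grip":-1,"tx":0,"ty":2,"tz":0,"spin":0},{"grip":-1,"tx":0,"ty":2,"tz":0,"spin":0}]' >/dev/null
python3 -m creep '[{"grip":-1,"tx":0,"ty":2,"tz":0,"spin":0},{"grip":-1,"tx":0,"ty":2,"tz":0,"spin":0},{"grip":-1,"tx":0,"ty":0.9,"tz":0,"spin":0},{"grip":-1,"tx":0,"ty":0,"tz":1,"spin":0},{"grip":-1,"tx":0,"ty":0,"tz":1,"spin":0},{"grip":-1,"tx":0,"ty":0,"tz":0,"spin":0},{"grip":-1,"tx":0,"ty":0,"tz":0,"spin":0}]' >/dev/null
python3 - <<'E'
from h import *
delta([*cl(0,.07),.0665])
T,d=optics.snapshot('top');cv2.imwrite('pics/t3.png',cv2.resize(T[140:240,240:360,::-1],None,fx=6,fy=6,interpolation=cv2.INTER_CUBIC))
h=cv2.cvtColor(T,cv2.COLOR_RGB2HSV)[180:220,315:350];m=((h[...,1]<45)&(h[...,2]>170)).astype(np.uint8)
k,_,st,ce=cv2.connectedComponentsWithStats(m)
for i in range(1,k):
    if st[i,4]>60:print('white',ce[i]+[315,180],st[i],onz('top',*(ce[i]+[315,180]),.078))
E
```

```text
delta cm tx ty tz [-0.03  0.32  3.39] spin deg 0.63 tilt [-0.005 -0.001 -1.   ] t 5.25 pos [0.5844 0.1782 0.1004] F [ 0.1 -0.1  0.6] open 0.701 ff 11.999923556765282
white [341.65413534 183.28571429] [ 14   0  21  11 133] [0.64919649 0.03429359 0.078     ]
white [334.456 200.28 ] [ 14  14  12  13 125] [0.57159738 0.04026425 0.078     ]
white [344.         211.65979381] [23 16 12 24 97] [ 0.53887485 -0.01111104  0.078     ]
```

View pics/t3.png

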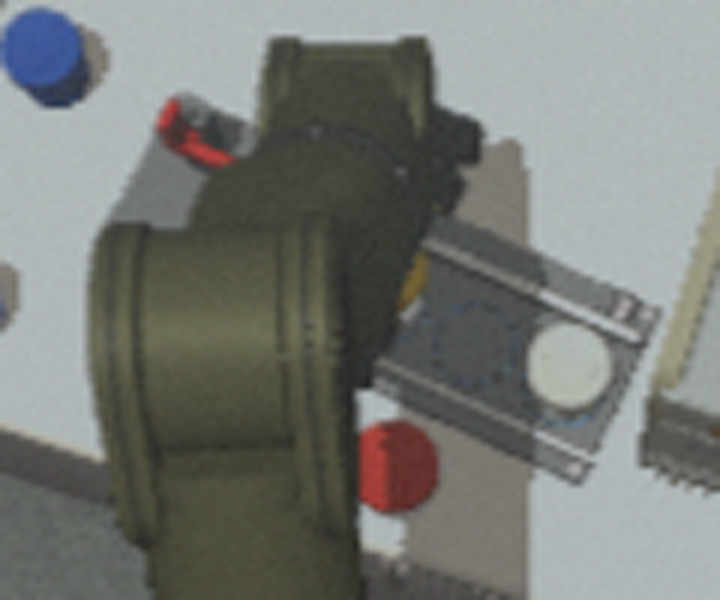

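Top view: the arm hides the left ring, but the yellow lid's edge shows at (412,280). The middle ring is clear and the white cup is untouched at (570,365). Lowering and releasing.

```bash
python3 -m creep '[{"grip":-1,"tx":0,"ty":0.3,"tz":0.6,"spin":0.5},{"grip":-1,"tx":0,"ty":0,"tz":1,"spin":0},{"grip":-1,"tx":0,"ty":0,"tz":1,"spin":0},{"grip":-1,"tx":0,"ty":0,"tz":0.5,"spin":0},{"grip":-1,"tx":0,"ty":0,"tz":0.2,"spin":0},{"grip":-1,"tx":0,"ty":0,"tz":0,"spin":0},{"grip":-1,"tx":0,"ty":0,"tz":0,"spin":0}]'
python3 -c "
from h import *
delta([*cl(0,.07),.0655])"
```

```text
clock: 5.88
tool_pos: [0.5899, 0.1781, 0.0691]
eef_rot: [0.748, 0.664, -0.0, -0.0]
contact_force: [-0.1, -0.8, -0.1]
opening: 0.698
finger_force: 12.0
delta cm tx ty tz [-0.09 -0.24  0.36] spin deg 0.08 tilt [-0.  0. -1.] t 5.88 pos [0.5899 0.1781 0.0691] F [-0.1 -0.8 -0.1] open 0.698 ff 11.999924764731276
```

```bash
python3 -m creep '[{"grip":-1,"tx":0,"ty":-0.2,"tz":0.15,"spin":0},{"grip":-1,"tx":0,"ty":0,"tz":0.15,"spin":0},{"grip":-1,"tx":0,"ty":0,"tz":0,"spin":0},{"grip":1,"tx":0,"ty":0,"tz":0,"spin":0},{"grip":1,"tx":0,"ty":0,"tz":0,"spin":0},{"grip":1,"tx":0,"ty":0,"tz":0,"spin":0},{"grip":1,"tx":0,"ty":0,"tz":0,"spin":0},{"grip":1,"tx":0,"ty":0,"tz":0,"spin":0}]'
python3 -m creep '[{"grip":1,"tx":0,"ty":0,"tz":-1,"spin":0},{"grip":1,"tx":0,"ty":0,"tz":-2,"spin":0},{"grip":1,"tx":0,"ty":0,"tz":-2,"spin":0},{"grip":1,"tx":0,"ty":0,"tz":-2,"spin":0},{"grip":1,"tx":0,"ty":0,"tz":-2,"spin":0},{"grip":1,"tx":0,"ty":-2,"tz":-2,"spin":0},{"grip":1,"tx":0,"ty":-2,"tz":0,"spin":0},{"grip":1,"tx":0,"ty":-2,"tz":0,"spin":0}]'
python3 -m creep '[{"grip":1,"tx":-1,"ty":-2,"tz":0,"spin":0},{"grip":1,"tx":-1,"ty":-2,"tz":0,"spin":0},{"grip":1,"tx":-1,"ty":-1,"tz":0,"spin":0},{"grip":1,"tx":0,"ty":0,"tz":0,"spin":0},{"grip":1,"tx":0,"ty":0,"tz":0,"spin":0}]'
python3 - <<'E'
from h import *
delta([.4665,.132,.0525])
for n in('scene','top'):
    p,d=optics.snapshot(n);np.savez(f'{n}4.npz',p=p,d=d)
    u,v=map(int,proj(n,[.587,.1775,.086]))
    for c,a,b in blobs(n,p,(u-15,v-15,u+15,v+15),(18,32)):print(n,c,a,b,onz(n,*c,.086 if n=='top' else .080)[:2],cl(0,.07))
    u,v=map(int,proj(n,[.466,.132,.074]))
    for c,a,b in blobs(n,p,(u-15,v-15,u+15,v+15),(170,8)):print(n,'red',c,a,b,onz(n,*c,.074 if n=='top' else .068)[:2])
E
```

```text
clock: 6.55
tool_pos: [0.588, 0.1784, 0.0663]
eef_rot: [0.748, 0.664, 0.0, 0.0]
contact_force: [0.0, -0.1, -0.6]
opening: 0.996
finger_force: 0.0
clock: 7.22
tool_pos: [0.5288, 0.1857, 0.1784]
eef_rot: [0.748, 0.664, 0.002, 0.001]
contact_force: [-0.8, -0.4, 1.0]
opening: 0.998
finger_force: 0.0
clock: 7.63
tool_pos: [0.4757, 0.1616, 0.177]
eef_rot: [0.748, 0.664, 0.001, 0.0]
contact_force: [1.7, 0.6, 0.1]
opening: 0.999
finger_force: 0.0
delta cm tx ty tz [-3.06 -0.57 12.45] spin deg 0.05 tilt [ 0.001  0.001 -1.   ] t 7.63 pos [0.4757 0.1616 0.177 ] F [1.7 0.6 0.1] open 0.999 ff 0.0
scene [273.51282051 223.3025641 ] 195 [264 218  20  12] [0.58680409 0.18123539] [0.58737985 0.1774966 ]
scene red [308.29017857 237.75      ] 224 [298 231  21  14] [0.46753086 0.13391068]
top red [305.54421769 217.63945578] 147 [299 211  14  14] [0.46709461 0.12932671]
```

```bash
python3 -m creep '[{"grip":1,"tx":-1.5,"ty":-0.5,"tz":0,"spin":0},{"grip":1,"tx":-1.5,"ty":0,"tz":2,"spin":0},{"grip":1,"tx":0,"ty":0,"tz":3,"spin":0},{"grip":1,"tx":0,"ty":0,"tz":2.5,"spin":0},{"grip":1,"tx":0,"ty":0,"tz":2,"spin":0},{"grip":1,"tx":0,"ty":0,"tz":1.5,"spin":0},{"grip":1,"tx":0,"ty":0,"tz":1.4,"spin":0},{"grip":1,"tx":0,"ty":0,"tz":0,"spin":0}]'
python3 -m creep '[{"grip":-1,"tx":0,"ty":0,"tz":0,"spin":0},{"grip":-1,"tx":0,"ty":0,"tz":0,"spin":0},{"grip":-1,"tx":0,"ty":0,"tz":0,"spin":0},{"grip":-1,"tx":0,"ty":0,"tz":0,"spin":0},{"grip":-1,"tx":0,"ty":0,"tz":0,"spin":0},{"grip":-1,"tx":0,"ty":0,"tz":0,"spin":0}]' 14
python3 -m creep '[{"grip":-1,"tx":0,"ty":0,"tz":-1,"spin":0},{"grip":-1,"tx":0,"ty":0,"tz":-2,"spin":0},{"grip":-1,"tx":0,"ty":0,"tz":-2,"spin":0},{"grip":-1,"tx":0,"ty":0,"tz":-2,"spin":0},{"grip":-1,"tx":0,"ty":0,"tz":0,"spin":0},{"grip":-1,"tx":0,"ty":0,"tz":0,"spin":0}]' 
python3 -c "
from h import *
delta([*cl(0,0),.067])"
```

```text
clock: 8.4
tool_pos: [0.4669, 0.1328, 0.0498]
eef_rot: [0.748, 0.664, -0.001, -0.001]
contact_force: [0.6, 0.6, -0.4]
opening: 1.0
finger_force: 0.0
clock: 8.9
tool_pos: [0.4674, 0.1327, 0.053]
eef_rot: [0.748, 0.664, 0.001, 0.0]
contact_force: [0.3, -0.6, 5.2]
opening: 0.692
finger_force: 13.7
clock: 9.4
tool_pos: [0.4671, 0.1326, 0.1234]
eef_rot: [0.748, 0.664, 0.001, 0.0]
contact_force: [0.5, 0.3, -1.5]
opening: 0.695
finger_force: 14.0
delta cm tx ty tz [-1.12 11.39  5.66] spin deg 0.08 tilt [ 0.002  0.001 -1.   ] t 9.4 pos [0.4671 0.1326 0.1234] F [ 0.5  0.3 -1.5] open 0.695 ff 13.972331348340958
```

```bash
python3 -m creep '[{"grip":-1,"tx":-0.5,"ty":1,"tz":0,"spin":0},{"grip":-1,"tx":-0.5,"ty":2,"tz":0,"spin":0},{"grip":-1,"tx":0,"ty":2,"tz":0,"spin":0},{"grip":-1,"tx":0,"ty":2,"tz":0,"spin":0},{"grip":-1,"tx":0,"ty":2,"tz":0,"spin":0},{"grip":-1,"tx":0,"ty":1.4,"tz":0,"spin":0},{"grip":-1,"tx":0,"ty":1,"tz":0,"spin":0},{"grip":-1,"tx":0,"ty":0,"tz":0,"spin":0}]' >/dev/null
python3 -m creep '[{"grip":-1,"tx":0,"ty":0,"tz":1,"spin":0},{"grip":-1,"tx":0,"ty":0,"tz":1,"spin":0},{"grip":-1,"tx":0,"ty":0,"tz":1,"spin":0},{"grip":-1,"tx":0,"ty":0,"tz":1,"spin":0},{"grip":-1,"tx":0,"ty":0,"tz":0.8,"spin":0},{"grip":-1,"tx":0,"ty":0,"tz":0,"spin":0},{"grip":-1,"tx":0,"ty":0,"tz":0,"spin":0}]'
python3 -c "
from h import *
delta([*cl(0,0.001),.0655])"
```

```text
clock: 10.65
tool_pos: [0.578, 0.1089, 0.0735]
eef_rot: [0.748, 0.664, -0.001, -0.0]
contact_force: [-0.2, 0.5, -1.3]
opening: 0.696
finger_force: 14.0
delta cm tx ty tz [0.02 0.11 0.8 ] spin deg 0.09 tilt [-0.001 -0.    -1.   ] t 10.65 pos [0.578  0.1089 0.0735] F [-0.2  0.5 -1.3] open 0.696 ff 13.97151133933221
```

```bash
python3 -m creep '[{"grip":-1,"tx":0,"ty":0.1,"tz":0.4,"spin":0},{"grip":-1,"tx":0,"ty":0,"tz":0.35,"spin":0},{"grip":-1,"tx":0,"ty":0,"tz":0,"spin":0},{"grip":1,"tx":0,"ty":0,"tz":0,"spin":0},{"grip":1,"tx":0,"ty":0,"tz":0,"spin":0},{"grip":1,"tx":0,"ty":0,"tz":0,"spin":0},{"grip":1,"tx":0,"ty":0,"tz":0,"spin":0},{"grip":1,"tx":0,"ty":0,"tz":0,"spin":0}]'
python3 -m creep '[{"grip":1,"tx":0,"ty":0,"tz":-1,"spin":0},{"grip":1,"tx":0,"ty":0,"tz":-2,"spin":0},{"grip":1,"tx":0,"ty":0,"tz":-2,"spin":0},{"grip":1,"tx":0,"ty":0,"tz":-2,"spin":0},{"grip":1,"tx":0,"ty":0,"tz":-2,"spin":0},{"grip":1,"tx":0,"ty":-2,"tz":-2,"spin":0},{"grip":1,"tx":0,"ty":-3,"tz":-2,"spin":0},{"grip":1,"tx":0,"ty":-3,"tz":-2,"spin":0}]'
python3 -m creep '[{"grip":-1,"tx":0,"ty":-3,"tz":-1,"spin":0},{"grip":-1,"tx":0,"ty":-2,"tz":0,"spin":0},{"grip":-1,"tx":2,"ty":0,"tz":0,"spin":0},{"grip":-1,"tx":2,"ty":0,"tz":0,"spin":0},{"grip":-1,"tx":0,"ty":0,"tz":0,"spin":0}]'
python3 - <<'E'
from h import *
p,d=optics.snapshot('scene');np.savez('scene5.npz',p=p,d=d)
a=cv2.resize(p[180:280,200:340],None,fx=5.5,fy=5.5,interpolation=cv2.INTER_CUBIC);cv2.imwrite('pics/s5.png',a[:,:,::-1])
for nm,P,hs in(('yel',[*cl(0,.07),.08],(18,32)),('red',[*cl(0,0),.08],(170,8))):
    u,v=map(int,proj('scene',P))
    for c,ar,b in blobs('scene',p,(u-14,v-14,u+14,v+14),hs):print(nm,c,ar,b,onz('scene',*c,.080)[:2],P)
delta([*cl(.02,.2),.2])
E
```

```text
clock: 11.32
tool_pos: [0.5798, 0.1089, 0.0669]
eef_rot: [0.748, 0.664, 0.0, 0.0]
contact_force: [-0.5, 0.3, -0.2]
opening: 0.997
finger_force: 0.0
clock: 11.98
tool_pos: [0.4997, 0.1182, 0.2182]
eef_rot: [0.748, 0.664, 0.001, 0.0]
contact_force: [-1.2, -0.3, 0.0]
opening: 1.002
finger_force: 0.0
clock: 12.4
tool_pos: [0.4556, 0.1685, 0.2279]
eef_rot: [0.746, 0.666, 0.002, -0.001]
contact_force: [0.9, 1.2, -0.7]
opening: 0.647
finger_force: 0.0
yel [273.42346939 223.21428571] 196 [264 217  20  13] [0.58744736 0.18117207] [np.float64(0.5873798545102243), np.float64(0.17749660450977064), 0.08]
red [294.20571429 217.12      ] 175 [285 212  19  11] [0.57987634 0.10927609] [np.float64(0.579), np.float64(0.108), 0.08]
delta cm tx ty tz [15.63 15.04  2.81] spin deg 0.3 tilt [ 0.002  0.002 -1.   ] t 12.45 pos [0.4554 0.1661 0.2276] F [ 0.  -1.1 -0.4] open 0.6 ff 0.0
```

View pics/s5.png

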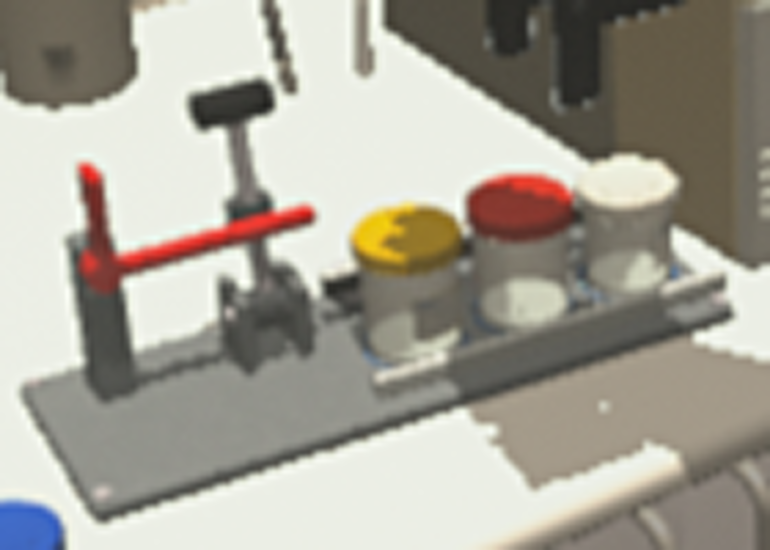

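The row is neat: yellow (408,240), red (520,207) and white (628,183). The catch tab is upright at (90,185) and the arm lies across the shaft. Next, flip the catch with shut fingers from the tab's right side.

```bash
python3 -m creep '[{"grip":-1,"tx":2.5,"ty":0,"tz":0,"spin":0.3},{"grip":-1,"tx":3,"ty":0,"tz":0,"spin":0},{"grip":-1,"tx":3,"ty":0,"tz":0,"spin":0},{"grip":-1,"tx":3,"ty":1,"tz":0,"spin":0},{"grip":-1,"tx":3,"ty":2,"tz":0,"spin":0},{"grip":-1,"tx":2.3,"ty":3,"tz":0,"spin":0},{"grip":-1,"tx":0,"ty":3,"tz":0,"spin":0},{"grip":-1,"tx":0,"ty":3,"tz":0,"spin":0}]' >/dev/null
python3 -m creep '[{"grip":-1,"tx":0,"ty":2.5,"tz":0,"spin":0},{"grip":-1,"tx":0,"ty":0,"tz":0,"spin":0},{"grip":-1,"tx":0,"ty":0,"tz":0,"spin":0}]'
python3 - <<'E'
from h import *
for n in('scene','top'):
    p,d=optics.snapshot(n);u,v=map(int,proj(n,[.634,.341,.155]))
    for c,a,b in blobs(n,p,(u-9,v-9,u+9,v+7),(170,8),amin=6):print(n,c,a,b,onz(n,*c,.148),(u,v))
    u,v=map(int,proj(n,[.634,.341,.15]))
    if n=='scene':cv2.imwrite('pics/s6.png',cv2.resize(p[v-50:v+50,u-60:u+80,::-1],None,fx=5.5,fy=5.5,interpolation=cv2.INTER_CUBIC))
delta([*cl(.018,.2145),.148])
E
```

```text
clock: 13.37
tool_pos: [0.621, 0.3101, 0.2263]
eef_rot: [0.751, 0.661, -0.001, 0.001]
contact_force: [-0.7, 0.4, -0.1]
opening: 0.004
finger_force: 0.0
scene [216.33333333 213.57142857] 21 [215 210   4   8] [0.63462877 0.34094239 0.148     ] (216, 211)
delta cm tx ty tz [0.7  0.32 7.86] spin deg -0.23 tilt [-0.002 -0.    -1.   ] t 13.47 pos [0.6187 0.3123 0.2266] F [-0.5 -0.   0.4] open 0.004 ff 0.0
```

View pics/s6.png

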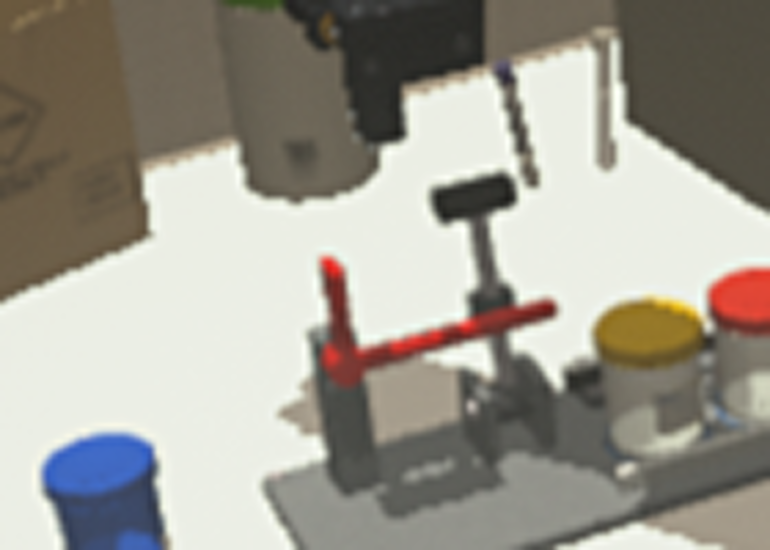

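The shut fingers are above and right of the tab: tab (333,290), hinge (345,360), nothing in the way. Lowering, then sweeping along the tab's arc.

```bash
python3 -m creep '[{"grip":-1,"tx":0,"ty":0.3,"tz":2,"spin":0},{"grip":-1,"tx":0,"ty":0,"tz":2,"spin":0},{"grip":-1,"tx":0,"ty":0,"tz":2,"spin":0},{"grip":-1,"tx":0,"ty":0,"tz":1.8,"spin":0},{"grip":-1,"tx":0,"ty":0,"tz":0,"spin":0},{"grip":-1,"tx":0,"ty":0,"tz":0,"spin":0}]'
python3 -c "
from h import *
delta([*cl(.018,.2245),.148])"
```

```text
clock: 13.97
tool_pos: [0.6211, 0.3126, 0.1485]
eef_rot: [0.749, 0.662, -0.001, -0.001]
contact_force: [-0.8, -0.3, 1.7]
opening: 0.007
finger_force: 0.0
delta cm tx ty tz [1.63 0.07 0.04] spin deg -0.15 tilt [-0.003 -0.001 -1.   ] t 13.97 pos [0.6211 0.3126 0.1485] F [-0.8 -0.3  1.7] open 0.007 ff 0.0
```

```bash
python3 -m creep '[{"grip":-1,"tx":0.8,"ty":0,"tz":0,"spin":0},{"grip":-1,"tx":0.8,"ty":0,"tz":0,"spin":0},{"grip":-1,"tx":0.7,"ty":0,"tz":0,"spin":0},{"grip":-1,"tx":0.7,"ty":0,"tz":0.05,"spin":0},{"grip":-1,"tx":0.6,"ty":0,"tz":0.15,"spin":0},{"grip":-1,"tx":0.6,"ty":0,"tz":0.3,"spin":0},{"grip":-1,"tx":0.6,"ty":0,"tz":0.3,"spin":0},{"grip":-1,"tx":0.55,"ty":0,"tz":0.4,"spin":0}]'
python3 -m creep '[{"grip":-1,"tx":0.5,"ty":0,"tz":0.5,"spin":0},{"grip":-1,"tx":0.5,"ty":0,"tz":0.6,"spin":0},{"grip":-1,"tx":0.3,"ty":0,"tz":0.55,"spin":0},{"grip":-1,"tx":0.25,"ty":0,"tz":0.55,"spin":0},{"grip":-1,"tx":0.1,"ty":0,"tz":0.4,"spin":0},{"grip":-1,"tx":0,"ty":0,"tz":0,"spin":0},{"grip":-1,"tx":0,"ty":0,"tz":0,"spin":0}]'
python3 - <<'E'
from h import *
delta([*cl(.018,.2785),.1105])
p,d=optics.snapshot('scene')
u,v=map(int,proj('scene',[.634,.341,.15]))
cv2.imwrite('pics/s7.png',cv2.resize(p[v-50:v+50,u-60:u+80,::-1],None,fx=5.5,fy=5.5,interpolation=cv2.INTER_CUBIC))
E
```

```text
clock: 14.63
tool_pos: [0.6299, 0.3668, 0.1369]
eef_rot: [0.749, 0.662, 0.001, -0.0]
contact_force: [1.0, -1.0, 2.6]
opening: 0.009
finger_force: 1.4
clock: 15.22
tool_pos: [0.6306, 0.3816, 0.1097]
eef_rot: [0.749, 0.662, -0.001, -0.0]
contact_force: [0.7, 0.5, 0.0]
opening: 0.002
finger_force: 0.0
delta cm tx ty tz [ 0.06 -0.04 -0.08] spin deg -0.21 tilt [-0.002 -0.001 -1.   ] t 15.22 pos [0.6306 0.3816 0.1097] F [0.7 0.5 0. ] open 0.002 ff 0.0
```

View pics/s7.png

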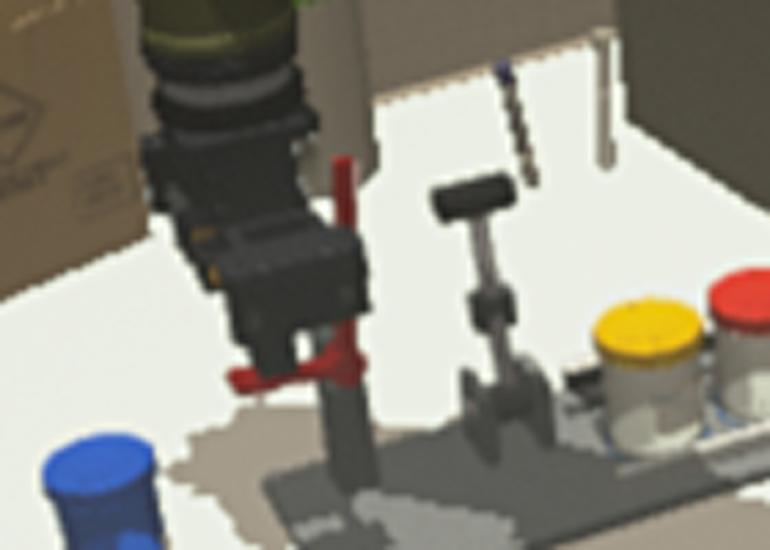

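The catch is over: the arm stands upright at (345,160–350), the tab lies level to the left at (250,378), and the lever is still at rest. Going to the lever next.

```bash
python3 -m creep '[{"grip":-1,"tx":0.3,"ty":0,"tz":-1,"spin":0},{"grip":-1,"tx":0.5,"ty":0,"tz":-2,"spin":0},{"grip":-1,"tx":0.5,"ty":0,"tz":-2.5,"spin":0},{"grip":-1,"tx":0,"ty":0,"tz":-3,"spin":0},{"grip":-1,"tx":0,"ty":0,"tz":-3,"spin":0},{"grip":-1,"tx":0,"ty":0,"tz":-3,"spin":0},{"grip":0.15,"tx":-2,"ty":1,"tz":0,"spin":0},{"grip":0.15,"tx":-3,"ty":1,"tz":0,"spin":0}]' 15 >/dev/null
python3 -m creep '[{"grip":0.15,"tx":-3,"ty":1,"tz":0,"spin":0},{"grip":0.15,"tx":-3,"ty":0.6,"tz":0,"spin":0},{"grip":0.15,"tx":-2,"ty":0,"tz":0,"spin":0},{"grip":0.15,"tx":-1.4,"ty":0,"tz":0,"spin":0},{"grip":0.15,"tx":0,"ty":0,"tz":0,"spin":0},{"grip":0.15,"tx":0,"ty":0,"tz":0,"spin":0}]'
python3 -c "
from h import *
delta([.6497,.2483,.144])"
```

```text
clock: 16.43
tool_pos: [0.6508, 0.2481, 0.2563]
eef_rot: [0.75, 0.662, 0.001, -0.001]
contact_force: [1.2, 1.3, 0.1]
opening: 0.567
finger_force: 0.0
delta cm tx ty tz [-1.000e-02 -1.100e-01  1.123e+01] spin deg -0.23 tilt [ 0.     0.001 -1.   ] t 16.43 pos [0.6508 0.2481 0.2563] F [1.2 1.3 0.1] open 0.567 ff 0.0
```

```bash
python3 -m creep '[{"grip":0.15,"tx":0,"ty":-0.1,"tz":2.5,"spin":0},{"grip":0.15,"tx":0,"ty":0,"tz":2.5,"spin":0},{"grip":0.15,"tx":0,"ty":0,"tz":2,"spin":0},{"grip":0.15,"tx":0,"ty":0,"tz":2,"spin":0},{"grip":0.15,"tx":0,"ty":0,"tz":1,"spin":0},{"grip":0.15,"tx":0,"ty":0,"tz":1,"spin":0},{"grip":0.15,"tx":0,"ty":0,"tz":0,"spin":0},{"grip":0.15,"tx":0,"ty":0,"tz":0,"spin":0}]'
python3 -m creep '[{"grip":0.15,"tx":0,"ty":-0.8,"tz":0,"spin":0},{"grip":0.15,"tx":0,"ty":-0.8,"tz":0,"spin":0},{"grip":0.15,"tx":0,"ty":-0.8,"tz":0,"spin":0},{"grip":0.15,"tx":0,"ty":-0.8,"tz":0,"spin":0},{"grip":0.15,"tx":0,"ty":-0.8,"tz":0,"spin":0},{"grip":0.15,"tx":0,"ty":0,"tz":0,"spin":0}]'
python3 - <<'E'
from h import *
delta([*cl(-.041,.1475),.135])
p,d=optics.snapshot('scene')
u,v=map(int,proj('scene',[.63,.24,.12]))
cv2.imwrite('pics/s8.png',cv2.resize(p[v-60:v+50,u-60:u+80,::-1],None,fx=5,fy=5,interpolation=cv2.INTER_CUBIC))
E
```

```text
clock: 17.1
tool_pos: [0.6501, 0.2486, 0.1459]
eef_rot: [0.749, 0.662, 0.0, -0.0]
contact_force: [-0.4, 1.0, -0.3]
opening: 0.575
finger_force: 0.0
clock: 17.6
tool_pos: [0.608, 0.2533, 0.1462]
eef_rot: [0.749, 0.662, -0.001, -0.001]
contact_force: [-0.3, 0.7, -0.5]
opening: 0.574
finger_force: 0.0
delta cm tx ty tz [-0.04 -5.23  1.13] spin deg -0.15 tilt [-0.002  0.001 -1.   ] t 17.6 pos [0.608  0.2533 0.1462] F [-0.3  0.7 -0.5] open 0.574 ff 0.0
```

View pics/s8.png

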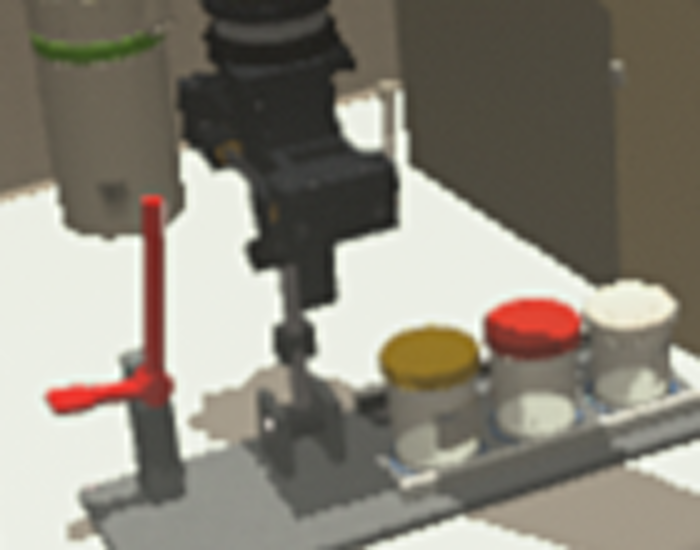

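The shaft (295,270–400) is now near upright, so it is following the rear finger; handle caught, catch still up, cups unmoved. Pulling on.

```bash
python3 -m creep '[{"grip":0.15,"tx":0,"ty":-0.8,"tz":0,"spin":0},{"grip":0.15,"tx":0,"ty":-0.8,"tz":0.1,"spin":0},{"grip":0.15,"tx":0,"ty":-0.8,"tz":0.2,"spin":0},{"grip":0.15,"tx":0,"ty":-0.8,"tz":0.3,"spin":0},{"grip":0.15,"tx":0,"ty":-0.7,"tz":0.3,"spin":0},{"grip":0.15,"tx":0,"ty":-0.5,"tz":0.1,"spin":0},{"grip":0.15,"tx":0,"ty":0,"tz":0,"spin":0},{"grip":0.15,"tx":0,"ty":0,"tz":0,"spin":0}]'
python3 -m creep '[{"grip":0.15,"tx":0,"ty":-0.4,"tz":0,"spin":0},{"grip":0.15,"tx":0,"ty":-0.4,"tz":0,"spin":0},{"grip":0.15,"tx":0,"ty":0,"tz":0,"spin":0}]'
python3 -c "
from h import *
delta([*cl(-.041,.1475),.135])"
```

```text
clock: 18.32
tool_pos: [0.5662, 0.258, 0.1356]
eef_rot: [0.749, 0.662, -0.0, -0.0]
contact_force: [4.0, 0.0, 3.2]
opening: 0.577
finger_force: 2.5
clock: 18.57
tool_pos: [0.5589, 0.2585, 0.1354]
eef_rot: [0.75, 0.662, 0.0, 0.0]
contact_force: [4.7, -0.7, 0.2]
opening: 0.571
finger_force: 2.3
delta cm tx ty tz [ 0.05 -0.3   0.04] spin deg -0.25 tilt [ 0. -0. -1.] t 18.57 pos [0.5589 0.2585 0.1354] F [ 4.7 -0.7  0.2] open 0.571 ff 2.337978556752205
```

```bash
python3 -m creep '[{"grip":0.15,"tx":0,"ty":-0.3,"tz":0,"spin":0},{"grip":0.15,"tx":0,"ty":-0.2,"tz":0,"spin":0},{"grip":0.15,"tx":0,"ty":0,"tz":0,"spin":0},{"grip":0.15,"tx":0,"ty":0,"tz":0,"spin":0}]'
python3 -m creep '[{"grip":0.15,"tx":0,"ty":-0.3,"tz":0,"spin":0},{"grip":0.15,"tx":0,"ty":0,"tz":0,"spin":0},{"grip":0.15,"tx":0,"ty":0,"tz":0,"spin":0}]'
```

```text
clock: 18.9
tool_pos: [0.5548, 0.2589, 0.1356]
eef_rot: [0.75, 0.662, 0.0, 0.001]
contact_force: [6.3, -1.3, 0.8]
opening: 0.571
finger_force: 2.6
clock: 19.15
tool_pos: [0.5519, 0.2592, 0.1356]
eef_rot: [0.75, 0.662, 0.0, 0.001]
contact_force: [6.2, -1.4, -0.4]
opening: 0.571
finger_force: 2.7
```

```bash
python3 -m creep '[{"grip":0.15,"tx":0,"ty":-0.3,"tz":0,"spin":0},{"grip":0.15,"tx":0,"ty":0,"tz":0,"spin":0},{"grip":0.15,"tx":0,"ty":0,"tz":0,"spin":0}]'
python3 -m creep '[{"grip":0.15,"tx":0,"ty":-0.3,"tz":0,"spin":0},{"grip":0.15,"tx":0,"ty":0,"tz":0,"spin":0},{"grip":0.15,"tx":0,"ty":0,"tz":0,"spin":0}]'
python3 - <<'E'
from h import *
delta([*cl(-.041,.1475),.135])
p,d=optics.snapshot('scene')
u,v=map(int,proj('scene',[.6,.24,.12]))
cv2.imwrite('pics/s9.png',cv2.resize(p[v-60:v+50,u-60:u+80,::-1],None,fx=5,fy=5,interpolation=cv2.INTER_CUBIC))
for nm,P,hs in(('yel',[*cl(0,.07),.08],(18,32)),('red',[*cl(0,0),.08],(170,8))):
    u,v=map(int,proj('scene',P))
    for c,ar,b in blobs('scene',p,(u-14,v-14,u+14,v+14),hs):
        w=onz('scene',*c,.080)[:2]-P[:2];print(nm,c,ar,b,w)
E
```

```text
clock: 19.4
tool_pos: [0.5491, 0.2595, 0.1357]
eef_rot: [0.75, 0.662, 0.001, 0.001]
contact_force: [6.6, -1.4, -0.5]
opening: 0.576
finger_force: 2.7
clock: 19.65
tool_pos: [0.5484, 0.2597, 0.1362]
eef_rot: [0.75, 0.661, 0.002, 0.002]
contact_force: [9.8, -0.7, -0.5]
opening: 0.58
finger_force: 4.0
delta cm tx ty tz [0.07 0.76 0.13] spin deg -0.33 tilt [ 0.006  0.    -1.   ] t 19.65 pos [0.5484 0.2597 0.1362] F [ 9.8 -0.7 -0.5] open 0.58 ff 3.987419307231903
yel [274.828125 224.359375] 192 [266 219  19  12] [-0.00870916  0.00389532]
red [295.34375    218.33854167] 192 [286 213  20  12] [-0.00793698  0.00278126]
```

View pics/s9.png

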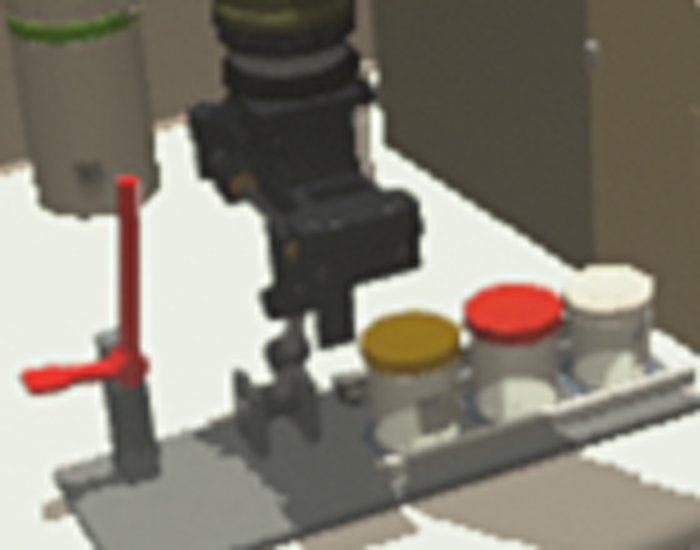

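At the stop: motion stalled and the force jumped to about 10 N. The cups slid about 9 mm, still upright, and the catch is up. Handing in.

```bash
python3 -m creep '[{"grip":0.15,"tx":0,"ty":0,"tz":0,"spin":0},{"grip":0.15,"tx":0,"ty":0,"tz":0,"spin":0},{"grip":0.15,"tx":0,"ty":0,"tz":0,"spin":0},{"grip":0.15,"tx":0,"ty":0,"tz":0,"spin":0}]'
python3 -c "
from plant import workorder
print(workorder.finish_job())"
```

```text
clock: 20.03
tool_pos: [0.5483, 0.2597, 0.1362]
eef_rot: [0.75, 0.661, 0.002, 0.002]
contact_force: [9.2, -2.2, -0.2]
opening: 0.575
finger_force: 4.0
the job is handed in; nothing more can be done
None
```

I handed the job in at about 20 s with yellow on the left ring, red in the middle and white on the right, the catch flipped over, and the lever held at its stop with about 9 N; the hand-in returned no verdict.

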